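# Kit the large lens cell beside the measuring microscope

### The arm

A 6-joint arm with a two-finger parallel gripper is mounted at the origin on the work surface. World frame = base frame: x ahead of the robot, y to its left, z up, the work surface at z = 0. Lengths are in mm, angles in rad, forces in N, time in s.
With the tool pointing down it reaches from about 275 to 750 mm from the base axis. Payload 10.2 kg.
Tool frame: the origin (TCP) lies at the centre of the arm's flange, where the gripper is bolted on; the fingertips stand 173 mm ahead of it and the grasp point (between the pads) lies arm.grasp_offset ahead of it (arm.grasp_offset is the distance from the TCP to the grasp point, in mm); z points along the fingers, y is the line along which they close (so a half turn about z gives the same grasp; the last joint's range is limited). The gripper opens to 85 mm and grips with 20 to 120 N. Pads are 22 mm wide; open, the fingers measure 114 mm over their backs; the gripper's body (76 mm by 85 mm) begins 54 mm behind the grasp point. The pads swing forward as they close: fully open they stand 13 mm farther back than shut.
Start: joints at [-1.332, 0.313, 1.498, -0, 1.331, -0.223], TCP at [233.908, -470.021, 404.694] pointing down, gripper open.
Joint ranges: [-2.94, 2.94], [-0.97, 2.17], [0.19, 2.56], [-1.23, 4.37], [0.02, 3.11], [-2.88, 2.88]. Speed limits (rad/s): [2.39, 2.39, 3.01, 3.14, 3.14, 3.14].

### API

Orientations are given as a unit quaternion [x, y, z, w].
In Python, from workcell import arm, hand, vision, nets, sensors gives the robot as it stands. Calls block until the motion is done:
- arm.movep(position, orientation): joint-space move of the TCP to a pose.
- arm.line_to(position, orientation=None, vel=150, until_force=None): straight line of the TCP; orientation=None keeps the orientation; vel is the mean speed in mm/s. With until_force (N) it stops when the force on the tool has changed by that much, and returns True; else False.
- arm.move_joints(angles): joint-space move.
- hand.move_gripper(opening): finger opening in mm; the grip force is fixed at half the most; returns when the fingers have stopped.
- arm.hold(seconds).
- arm.inverse_kinematics(position, orientation): joint angles nearest the present ones, or None.
- vision.snapshot(name): name is "scene" or "top" or "wrist"; returns (picture, depth): 420x560x3 uint8, red, green, blue; 420x560 float32, mm along the optical axis (not along the pixel's ray), 0 where there is no reading.
- vision.camera_params(name): a dict with "K" (3x3 intrinsics, pixels), "cam_to_world" (4x4, takes a point from camera to world coordinates); the wrist camera has in their place "mount" (4x4, takes a point from camera to tool coordinates, whose origin is the TCP and whose axes are the flange's). Camera axes: x right, y up, looking along -z (the intrinsics and any distortion apply to the point x, -y, -z); pixel columns grow to the right and rows downward; lengths in mm; the calibration is good to about 2 mm. A picture is of the moment at which its call begins: read the wrist's pose just before it. camera_params takes no time and is no camera call.
A pose or a line that the arm cannot do raises arm.PlanningError and nothing moves.
- arm.close_job(): hands the job in; it is judged then, once.
Trained networks look in the newest picture that a camera, given by its name, has taken for a name from the list of things; names that differ only in an ending like _2 or _b are one class to them, and where a whole thing is asked for, a point or a joint stands for the part that bears it (a point fixed in the world has none). Each returns a list of dicts, best first, with "p" (0 to 1); they miss things now and then, are a little off and sometimes report something else, mostly with a low value. They report only what shows in the picture. A call takes as long as a camera call. They do not tell look-alikes from the thing itself.
- nets.search_frame(camera, thing): "bbox" ([centre column, centre row, width, height] in pixels, round what is visible of it).
- nets.cut_out(camera, thing): "pixels" (420x560 bool, what is visible of it) and "bbox" ([centre column, centre row, width, height] in pixels, round what is visible of it).
Readings, each from a call of its own:
- sensors.read_clock(): time.
- sensors.read_joint_pos(): joint angles.
- sensors.read_dq(): joint speeds.
- sensors.read_joint_efforts(): joint torques, N m.
- sensors.read_eef_pos(): TCP position.
- sensors.read_eef_rot(): TCP orientation.
- sensors.read_wrist_force(): force on the tool from outside, world axes, zero at the start.
- sensors.read_torque(): the same for the moment, N m.
- sensors.read_gripper_width(): finger opening in mm.
- sensors.read_finger_force(): force on a finger pad.
Only numpy, scipy, OpenCV 4.12 (cv2) and the standard library are available. Lean on these libraries where they do the work, as an engineer would, in place of code of your own. Each camera call takes 0.05 s, during which the arm holds its last target. There are 200 camera calls.

### The job

Kit the large (50 mm) lens cell: in the nest with the four brass pins, stack first the large spacer, then the large lens blank and then the large retaining ring, each lying flat and fully down between the pins, slotted side of the ring up. Last of all stand the barrel upright on the floor of the shallow grey dish. Lower every part into place rather than dropping it, leave the three small (34 mm) parts where they lie, and let go of everything.

Things in the scene. Friction and masses are not known exactly. Their poses are not given: they have to be found in the camera images.
- spacer: Large spacer: plain bare-aluminium ring, 50 mm outside diameter, thin 5 mm wall (open bore 40 mm), 16 mm tall, lying flat with its axis upright. Loose. Origin: centre of its underside; z up along its axis; turning about z does not matter.
- lens: Large lens blank: solid flat disc of glass, 50 mm diameter, 10 mm thick, with a whitish ground edge, lying flat. Loose. Origin: centre of its underside; z up along its axis; turning about z does not matter.
- ring: Large retaining ring: dark steel ring, 50 mm outside diameter, broad face (open bore 30 mm), 10 mm tall, with two black spanner-slot marks half a turn apart on its upper face. Loose. Origin: centre of its underside; z up along its axis; turning about z does not matter.
- small_spacer: Small spacer: plain bare-aluminium ring, 34 mm outside diameter, thin 5 mm wall (open bore 24 mm), 16 mm tall, lying flat with its axis upright. Loose; must be left where it lies. Origin: centre of its underside.
- small_lens: Small lens blank: solid flat disc of glass, 34 mm diameter, 10 mm thick, with a whitish ground edge, lying flat. Loose; must be left where it lies. Origin: centre of its underside.
- small_ring: Small retaining ring: dark steel ring, 34 mm outside diameter, broad face (open bore 20 mm), 10 mm tall, with two black spanner-slot marks half a turn apart on its upper face. Loose; must be left where it lies. Origin: centre of its underside.
- barrel: Lens barrel: upright bare-aluminium cup, open at the top, 46 mm outside diameter, 45 mm tall, 4 mm wall, closed floor, with two bands of dark knurling round it. Loose. Origin: centre of its underside; z up along its axis.
- nest: Stacking nest, fixed: steel disc of diameter 76 mm, 12 mm high, with four upright brass pins 6 mm thick at (+-21.9, +-21.9) mm in its frame, rising to 50 mm above the bench, tapered to 2 mm over the last 10. A 50 mm disc fits between them with 3 mm spare; fingers pass between pins (38 mm gaps) along the nest's x or y. Origin: centre of its underside, at bench height; yaw varies +-0.75 rad.
- dish: Shallow round grey plastic dish, fixed to the bench: 72 mm outside diameter, rim 10 mm high, inside diameter 64 mm, floor 4 mm thick. Origin: centre of its underside, at bench height.
Mind the look-alikes: they are no part of the job. What is shaped like the ring but purple or red is not meant.

How it is judged (in metres and radians):
On the way, in this order (a step that is already met when the one before it is completed fails the run):
1. the large spacer is released at its level in the nest, flat and at rest (horizontal distance between spacer and nest below 0.006 m and z of spacer in the frame of nest between 0.009 and 0.015 m and angle between spacer's own z axis and vertical below 0.1 rad and contact force between spacer and the fingers below 0.1 N and linear speed of spacer below 0.02 m/s), for 0.2 s.
2. the large lens is released at its level in the nest, flat and at rest (horizontal distance between lens and nest below 0.006 m and z of lens in the frame of nest between 0.025 and 0.031 m and angle between lens's own z axis and vertical below 0.1 rad and contact force between lens and the fingers below 0.1 N and linear speed of lens below 0.02 m/s), for 0.2 s.
3. the large ring is released at its level in the nest, flat and at rest (horizontal distance between ring and nest below 0.006 m and z of ring in the frame of nest between 0.035 and 0.041 m and angle between ring's own z axis and vertical below 0.1 rad and contact force between ring and the fingers below 0.1 N and linear speed of ring below 0.02 m/s), for 0.2 s.
4. the barrel stands released and upright in the dish (horizontal distance between barrel and dish below 0.011 m and z of barrel in the frame of dish between 0.002 and 0.007 m and angle between barrel's own z axis and vertical below 0.1 rad and contact force between barrel and the fingers below 0.1 N and linear speed of barrel below 0.02 m/s), for 0.2 s.
At the end, for the whole second after the job is handed in: Large spacer, lens, ring stacked in the nest: each within 6 mm of its axis, underside within 3 mm of 12, 28, 38 mm above the bench; barrel within 11 mm of the dish's centre, underside 2 to 7 mm above the bench; all upright within 0.1 rad, released, slower than 20 mm/s (all of step 1 and all of step 2 and all of step 3 and all of step 4); the robot touches nothing.
It fails at once if one of the three small parts is moved more than 20 mm (distance of any of small_spacer, small_lens, small_ring from where it was at the start of the episode above 0.02 m).
It fails at once if a part is dropped: it falls faster than 0.5 m/s with no finger on it (a fall of more than about 12 mm) ((contact force between spacer and the fingers below 0.02 N and linear speed of spacer above 0.5 m/s) or (contact force between lens and the fingers below 0.02 N and linear speed of lens above 0.5 m/s) or (contact force between ring and the fingers below 0.02 N and linear speed of ring above 0.5 m/s) or (contact force between barrel and the fingers below 0.02 N and linear speed of barrel above 0.5 m/s)).
It also fails if it takes over 102 s, if anything falls off the work surface, if the arm or the gripper's body presses on something with over 40 N, if the wrist force passes 120 N, or if a joint passes its speed limit or range.

## Working session

There is one attempt and no reset: what is moved stays moved. The work goes in short steps, each a Python script; the robot and the scene stay as the last script left them, time stands still between calls to the robot, and variables do not carry over. Pictures are saved under pics/ and viewed, at most 14 in all, crops included, and the job is handed in when it is done.

```bash
mkdir -p pics; ls; python3 - <<'E'
from workcell import arm, vision, sensors
import cv2, numpy as np
for n in ("top","scene"):
    p,d=vision.snapshot(n); cv2.imwrite(f"pics/{n}0.png",p[:,:,::-1]); np.savez(f"{n}0.npz",p=p,d=d)
    c=vision.camera_params(n); print(n,{k:(np.round(v,3).tolist() if hasattr(v,'__len__') else v) for k,v in c.items()})
print(vision.camera_params("wrist"), arm.grasp_offset, sensors.read_clock(), sensors.read_eef_rot())
E
```

```text
pics
top {'K': [[403.466, 0.0, 279.275], [0.0, 403.466, 203.817], [0.0, 0.0, 1.0]], 'cam_to_world': [[0.001, 0.98, -0.198, 363.064], [-1.0, 0.002, 0.002, 47.058], [0.003, 0.198, 0.98, 1110.976], [0.0, 0.0, 0.0, 1.0]]}
scene {'K': [[514.734, 0.0, 278.537], [0.0, 514.734, 209.264], [0.0, 0.0, 1.0]], 'cam_to_world': [[-0.542, -0.68, 0.494, 1135.623], [0.84, -0.446, 0.308, 422.77], [0.011, 0.582, 0.813, 989.598], [0.0, 0.0, 0.0, 1.0]]}
{'K': array([[360.78976817,   0.        , 279.35294309],
       [  0.        , 360.78976817, 209.30517296],
       [  0.        ,   0.        ,   1.        ]]), 'mount': array([[ 9.41168750e-05,  9.54640833e-01,  2.97759753e-01,
         7.67596503e+01],
       [ 9.99999849e-01,  7.15086306e-05, -5.45345426e-04,
        -1.45722586e+00],
       [-5.41901405e-04,  2.97759759e-01, -9.54640682e-01,
         3.01882077e+01],
       [ 0.00000000e+00,  0.00000000e+00,  0.00000000e+00,
         1.00000000e+00]])} 154.70000000000002 0.1 [ 9.73463228e-01  2.28842797e-01 -5.22680596e-06 -5.63088018e-04]
```

View pics/top0.png

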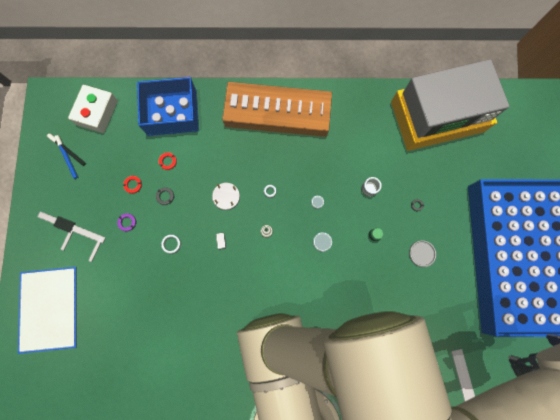

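View pics/scene0.png

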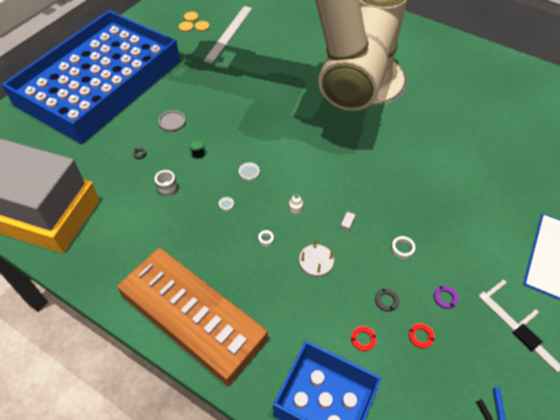

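```bash
cat > h.py <<'E'
from workcell import arm, hand, vision, nets, sensors
import numpy as np, cv2
def cloud(name, d, pose=None):
    c=vision.camera_params(name); K=c["K"]
    v,u=np.mgrid[0:420,0:560]
    P=np.stack([(u-K[0,2])/K[0,0]*d, -(v-K[1,2])/K[1,1]*d, -d, np.ones_like(d)],-1)
    T=c["cam_to_world"] if pose is None else pose@c["mount"]
    return (P@np.asarray(T).T)[...,:3]
E
python3 - <<'E'
from h import *
p,d=vision.snapshot("top"); W=cloud("top",d)
for t in "spacer lens ring small_spacer small_lens small_ring barrel nest dish".split():
    for r in nets.cut_out("top",t)[:5]:
        m=r["pixels"]&(d>0); q=W[m]
        zt=np.percentile(q[:,2],90); top=q[q[:,2]>zt-4]
        (c,R)=cv2.minEnclosingCircle(top[:,:2].astype(np.float32))
        print(t,round(r["p"],2),np.round(r["bbox"]),"ztop %.0f"%zt,"c",np.round(c),"R %.0f"%R,"rgb",np.median(p[m],0))
print(sensors.read_clock())
E
```

```text
spacer 0.65 [170. 244.  18.  15.] ztop 19 c [474. 339.] R 25 rgb [203.  219.  214.5]
lens 0.67 [325. 242.  22.  20.] ztop 13 c [482. -74.] R 25 rgb [163. 185. 180.]
ring 0.72 [165. 194.  16.  19.] ztop 13 c [609. 366.] R 25 rgb [ 93.  101.5  94. ]
ring 0.72 [126. 220.  20.  17.] ztop 13 c [535. 466.] R 25 rgb [143.5  87.  172.5]
ring 0.7 [133. 185.  15.  18.] ztop 13 c [643. 458.] R 24 rgb [219.5  64.   52. ]
ring 0.52 [169. 162.  14.  21.] ztop 13 c [712. 363.] R 25 rgb [214.  67.  56.]
small_spacer 0.41 [270. 190.  14.   8.] ztop 19 c [621.  71.] R 14 rgb [199.5 211.5 210. ]
small_lens 0.65 [318. 204.  13.   5.] ztop 12 c [593. -62.] R 16 rgb [165. 185. 181.]
barrel 0.72 [369. 189.  18.  18.] ztop 44 c [ 631. -209.] R 22 rgb [162.  171.5 167.5]
nest 0.91 [228. 196.  27.  29.] ztop 16 c [609. 194.] R 38 rgb [236. 232. 228.]
dish 0.63 [423. 255.  29.  25.] ztop 10 c [ 451. -346.] R 36 rgb [183. 182. 177.]
0.6
```

Top view, ring-shaped candidates: dark ring (165,196), red (133,185) and (168,161), purple (126,222), small dark ring (417,205). The 50 mm dark steel one at (165,196) fits the description. The large spacer is at (170,244), lens (323,242), barrel (372,187), nest (226,196), dish (423,254). I'll confirm from near with the wrist camera.

```bash
cat >> h.py <<'E'
from scipy.spatial.transform import Rotation as Ro
def q(a): return [np.cos(a/2),np.sin(a/2),0,0]   # tool down, tool x at world angle a
def pose():
    T=np.eye(4); T[:3,:3]=Ro.from_quat(sensors.read_eef_rot()).as_matrix(); T[:3,3]=sensors.read_eef_pos(); return T
def look(fn):
    T=pose(); p,d=vision.snapshot("wrist"); cv2.imwrite(f"pics/{fn}.png",p[:,:,::-1])
    W=cloud("wrist",d,T); np.savez(fn+".npz",p=p,d=d,W=W); return p,d,W
def find(t,p,d,W,n=5):
    for r in nets.cut_out("wrist",t)[:n]:
        m=r["pixels"]&(d>0); Q=W[m]
        if len(Q)<20: continue
        zt=np.percentile(Q[:,2],90); top=Q[abs(Q[:,2]-zt)<3]
        c,R=cv2.minEnclosingCircle(top[:,:2].astype(np.float32))
        print(t,round(r["p"],2),np.round(r["bbox"]),"ztop %.1f"%zt,"c",np.round(c,1),"R %.1f"%R,"rgb",np.median(p[m],0))
E
python3 - <<'E'
from h import *
arm.movep([560,-170,380],q(0))
p,d,W=look("w1")
for t in "lens barrel dish".split(): find(t,p,d,W)
arm.movep([560,290,370],q(0))
p,d,W=look("w2")
for t in "spacer ring nest".split(): find(t,p,d,W)
print(sensors.read_clock(),sensors.read_joint_pos())
E
```

```text
lens 0.8 [184. 256.  51.  47.] ztop 11.3 c [479.9 -73.1] R 25.5 rgb [204. 224. 226.]
barrel 0.85 [329. 103.  58.  56.] ztop 45.8 c [ 630.7 -208.8] R 22.8 rgb [254. 254. 254.]
dish 0.58 [448. 281.  64.  66.] ztop 9.9 c [ 448.6 -345.3] R 36.4 rgb [206. 201. 204.]
spacer 0.65 [227. 266.  51.  51.] ztop 16.8 c [473.7 341.2] R 25.1 rgb [161. 168. 160.]
ring 0.89 [ 97. 207.  58.  52.] ztop 11.3 c [533.6 468.1] R 25.2 rgb [186.  85. 227.]
ring 0.86 [194. 130.  57.  53.] ztop 11.5 c [608.  366.9] R 24.7 rgb [125. 122. 124.]
ring 0.67 [189.  20.  63.  35.] ztop 11.7 c [709.5 364.6] R 24.7 rgb [254.  74.  69.]
ring 0.58 [84. 90. 63. 57.] ztop 11.5 c [640.9 459.5] R 25.2 rgb [254.  51.  45.]
nest 0.77 [385. 129.  89.  88.] ztop 14.0 c [607.6 195.5] R 37.9 rgb [244. 239. 240.]
4.3167 [ 2.91098721e-01  5.73714515e-01  1.19922910e+00 -6.83269676e-05
  1.36862744e+00  1.86298652e+00]
```

View pics/w1.png

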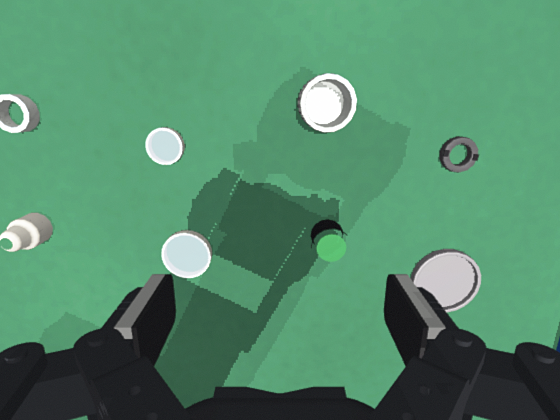

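View pics/w2.png

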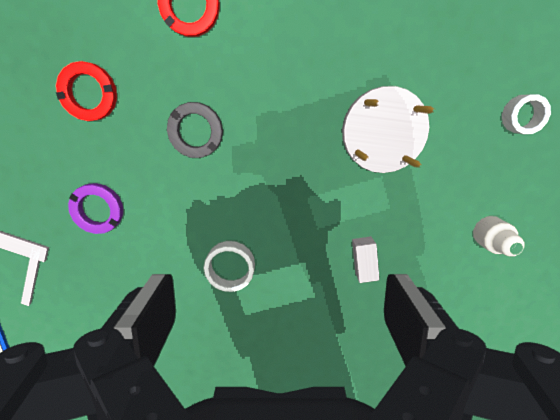

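Wrist views. w1: lens (186,254), small lens (165,146), barrel (328,103), dish (446,280), small ring (459,154). w2: dark ring (194,130) with its slots up, spacer (229,266), nest (386,129), purple ring (96,209), red rings (86,91) and (189,10). Next I confirm the ring in a crop and measure the pins.

```bash
python3 - <<'E'
from h import *
D=np.load("w2.npz"); c=cv2.resize(D["p"][80:190,140:300],(800,550),interpolation=3); cv2.imwrite("pics/ringcrop.png",c[:,:,::-1])
def pins(D):
    W,d=D["W"],D["d"]; m=(d>0)&(W[...,2]>22)&(np.hypot(W[...,0]-607,W[...,1]-195)<48)
    n,l=cv2.connectedComponents(m.astype(np.uint8))
    for i in range(1,n):
        Q=W[l==i]; print(len(Q),np.round(Q.mean(0),1),np.round(Q.max(0)[2]))
pins(D)
arm.movep([607.6,195.5,330],q(0))
p,d,W=look("w3"); find("nest",p,d,W); pins(np.load("w3.npz"))
E
```

```text
84 [632.2 216.1  37.9] 50.0
113 [626.8 172.7  37.6] 50.0
80 [589.6 221.1  38.1] 50.0
103 [583.9 177.9  37.3] 50.0
1357 [572.4 224.  264.2] 276.0
nest 0.98 [280. 192.  86.  93.] ztop 13.7 c [607.9 195.4] R 37.7 rgb [197. 189. 190.]
81 [633.5 213.8  39.5] 51.0
85 [628.2 171.6  38.7] 51.0
106 [590.3 219.2  37.2] 51.0
108 [585.  176.5  37.2] 51.0
21534 [618.8 194.2 223.8] 246.0
```

View pics/ringcrop.png

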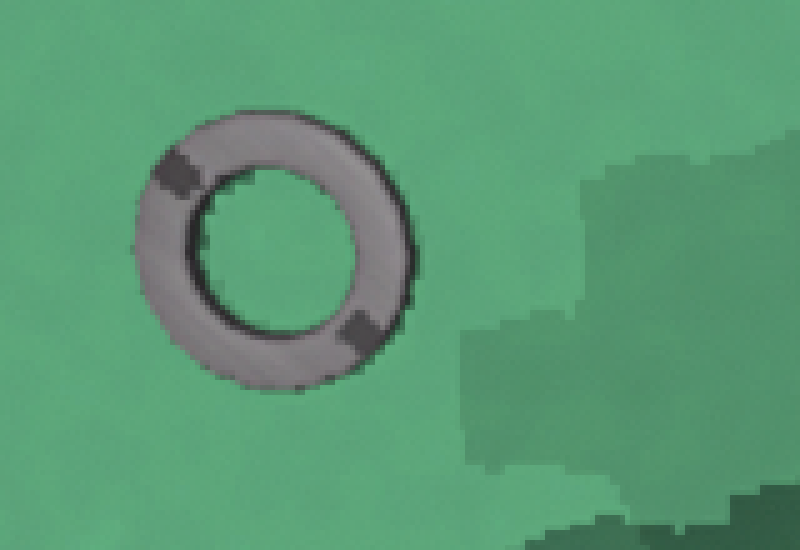

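View pics/w3.png

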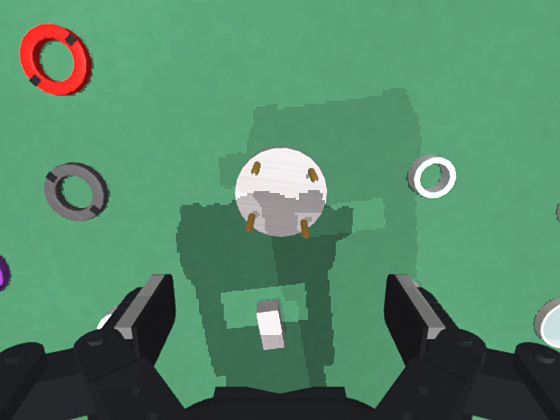

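The crop shows dark grey steel with two black slot marks on the upper face, so this is the ring I want. The nest yaw comes out at about -0.124 rad, centred at (608.2, 195.5). I grasp the spacer now.

```bash
cat >> h.py <<'E'
A=-0.124; N=(608.2,195.5)
def grasp(x,y,zt,up=300,pre=75):
    hand.move_gripper(pre); arm.movep([x,y,up],q(A)); arm.line_to([x,y,zt+25],vel=200)
    hit=arm.line_to([x,y,zt],vel=60,until_force=8); z=sensors.read_eef_pos()[2]
    hand.move_gripper(0); w=sensors.read_gripper_width()
    arm.line_to([x,y,up],vel=200)
    print("hit",hit,"z",z,"width",w,"after lift",sensors.read_gripper_width(),"force",sensors.read_finger_force(),sensors.read_wrist_force())
    return z
def place(x,y,zt,up=300,rel=66):
    arm.movep([x,y,up],q(A)); arm.line_to([x,y,zt+10],vel=120)
    hit=arm.line_to([x,y,zt-3],vel=20,until_force=4); z=sensors.read_eef_pos()[2]
    print("place hit",hit,"z-zt",z-zt,sensors.read_eef_pos())
    return hit,z-zt
E
python3 - <<'E'
from h import *
D=np.load("w1.npz"); W=D["W"]; 
m=(D["d"]>0)&(W[...,2]>150); print("tip below TCP:",380-np.percentile(W[m][:,2],[0,0.5,1,2]))
z=grasp(473.7,341.2,175.5); print(z)
p,d,W=look("w4"); print(sensors.read_clock())
E
```

```text
tip below TCP: [160.82082684 156.80660447 155.1679518  152.3715747 ]
hit False z 175.41737202800724 width 47.1131581218704 after lift 47.13844387845238 force 61.568969674408436 [ 0.24310687  0.09832691 -1.51150171]
175.41737202800724
8.45
```

View pics/w4.png

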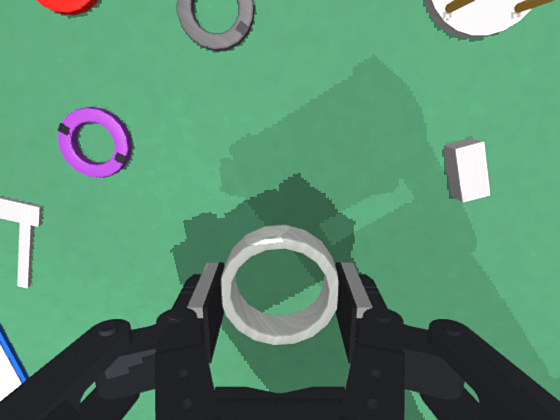

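```bash
python3 - <<'E'
from h import *
p,d,W=look("w5"); e=sensors.read_eef_pos(); print(e)
find("spacer",p,d,W,3)
T=pose(); L=(W-T[:3,3])@T[:3,:3]   # tool frame
m=(d>0)&(L[...,2]>125)&(L[...,2]<185)&(np.abs(L[...,1])<26.5)&(np.abs(L[...,0])<35)
Q=L[m]; print(len(Q),np.percentile(Q,[1,50,99],axis=0).round(1).tolist())
m2=m&(L[...,2]<np.percentile(Q[:,2],30)); 
for lo in range(140,172,4):
    s=Q[(Q[:,2]>=lo)&(Q[:,2]<lo+4)]
    if len(s)>10: print(lo,len(s),s.min(0).round(1),s.max(0).round(1))
E
```

```text
[473.48948039 341.1011273  298.39087782]
spacer 0.95 [278. 283. 117. 121.] ztop 138.7 c [472.4 342.2] R 25.2 rgb [158. 161. 156.]
9822 [[-23.5, -26.2, 129.9], [1.4, 0.7, 160.5], [23.6, 25.9, 174.9]]
140 343 [-11.9 -26.5 140. ] [ 11.2  26.4 144. ]
144 320 [-11.7 -26.5 144. ] [ 11.1  26.4 148. ]
148 303 [-11.7 -26.3 148. ] [ 11.3  26.5 152. ]
152 257 [-11.5 -26.3 152. ] [ 10.9  26.4 155.9]
156 1089 [-24.4 -26.3 156.1] [ 23.8  26.5 160. ]
160 3499 [-26.1 -26.5 160. ] [ 24.2  26.4 164. ]
164 1004 [-21.7 -26.4 164. ] [ 24.2  26.1 168. ]
168 881 [-21.7 -26.2 168. ] [ 24.2  22.5 172. ]
```

The spacer is held flat and centred: (278,283) in w4, R 25.2, within about 1.3 mm. Placing it.

```bash
sed -i 's/^A=.*/A=-0.124; N=(609.0,194.7)/' h.py; cat >> h.py <<'E'
def release(x,y,up=300,rel=64):
    hand.move_gripper(rel); arm.hold(0.3); arm.line_to([x,y,up],vel=200)
E
python3 - <<'E'
from h import *
h,dz=place(*N,187.4)
if h and abs(dz)<3:
    release(*N,up=330); p,d,W=look("w6"); find("spacer",p,d,W,3); find("nest",p,d,W,1)
print(sensors.read_clock())
E
```

```text
place hit True z-zt 1.1601846175560127 [609.03134571 194.71241252 188.56018462]
spacer 0.64 [278. 196.  65.  66.] ztop 29.1 c [608.5 196. ] R 25.0 rgb [187. 190. 184.]
nest 0.93 [280. 190.  91.  93.] ztop 14.1 c [607.7 195.2] R 37.8 rgb [198. 190. 191.]
12.4833
```

```bash
python3 - <<'E'
from h import *
z=grasp(480.2,-73.6,174)
p,d,W=look("w7"); print(sensors.read_eef_pos()); find("lens",p,d,W,2)
E
```

```text
hit False z 173.89834342595174 width 46.85808258374075 after lift 46.92819841359404 force 61.55420780181885 [-0.45160602  0.84820641 -1.74152767]
[479.90373075 -73.52055125 298.70107533]
lens 0.98 [280. 284. 114. 113.] ztop 135.2 c [479.1 -71.8] R 25.5 rgb [204. 225. 226.]
```

View pics/w7.png

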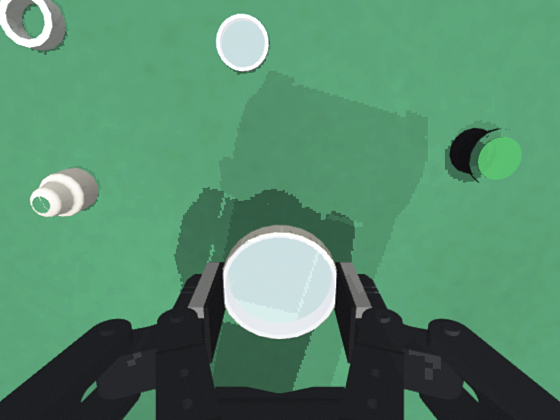

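The lens is gripped flat at (280,284), between the pads. Placing it, then grasping the ring.

```bash
python3 - <<'E'
from h import *
h,dz=place(*N,173.9+28)
if h and abs(dz)<3:
    release(*N,up=330); p,d,W=look("w8"); find("lens",p,d,W,2); find("nest",p,d,W,1)
    z=grasp(608.6,366.2,174); p,d,W=look("w9"); print(sensors.read_eef_pos()); find("ring",p,d,W,4)
print(sensors.read_clock())
E
```

```text
place hit True z-zt 1.0815636119976944 [609.02254051 194.72677999 202.98156361]
lens 0.71 [278. 201.  70.  66.] ztop 39.4 c [608.6 196. ] R 25.2 rgb [236. 238. 244.]
nest 0.92 [280. 192.  92.  95.] ztop 32.4 c [609.6 195.4] R 32.8 rgb [232. 225. 226.]
hit False z 173.87039966779162 width 46.44828797451271 after lift 46.12294828242958 force 61.587303592823446 [-0.24979918  1.2233286  -1.10006975]
[608.39521422 366.11814944 297.74842654]
ring 0.93 [164. 299.  50.  51.] ztop 11.1 c [536.  470.4] R 25.0 rgb [203.  93. 243.]
ring 0.85 [147. 174.  72.  64.] ztop 11.3 c [641.1 459.6] R 25.0 rgb [255.  63.  56.]
ring 0.74 [263.  55.  75.  79.] ztop 11.5 c [710.  364.8] R 24.7 rgb [255. 104.  97.]
ring 0.6 [281. 284. 112. 111.] ztop 134.3 c [607.  367.8] R 25.3 rgb [75. 74. 76.]
23.9667
```

View pics/w9.png

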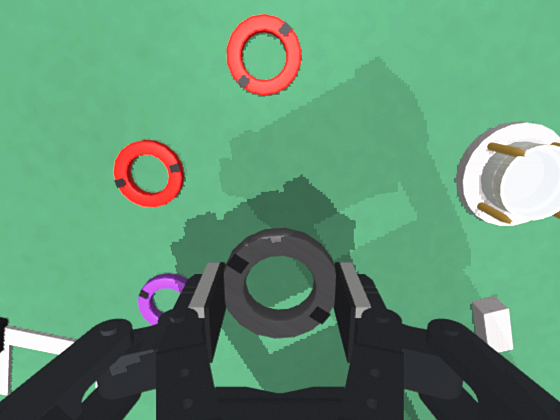

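The dark ring is held flat with its slots up, at (281,284). Placing it, then the barrel.

```bash
python3 - <<'E'
from h import *
h,dz=place(*N,173.9+38)
if h and abs(dz)<3:
    release(*N,up=330); p,d,W=look("w10"); find("ring",p,d,W,2); find("nest",p,d,W,1)
    z=grasp(631.2,-209.6,197); p,d,W=look("w11"); print(sensors.read_eef_pos()); find("barrel",p,d,W,1)
print(sensors.read_clock())
E
python3 -c "
import cv2;a=cv2.imread('pics/w10.png')[90:300,160:400];b=cv2.imread('pics/w11.png')[:,:]
a=cv2.resize(a,(320,280));b=cv2.resize(b,(373,280));cv2.imwrite('pics/both.png',cv2.hconcat([a,b]))"
```

```text
place hit True z-zt 0.9837105721246928 [609.05282552 194.69681646 212.88371057]
ring 0.87 [ 13. 305.  27.  50.] ztop 11.1 c [532.7 463.1] R 24.4 rgb [132.  75. 166.]
ring 0.76 [44. 90. 71. 67.] ztop 11.5 c [709.5 364.5] R 25.3 rgb [254.  48.  42.]
nest 0.94 [281. 190.  90.  90.] ztop 30.6 c [609.3 195.1] R 32.7 rgb [243. 238. 239.]
hit False z 196.96380653855576 width 44.51792632481668 after lift 44.29473095012223 force 61.228734478354454 [-0.58625698  0.35536753 -0.54102168]
[ 630.92175373 -209.48469962  297.81496765]
31.5333
```

View pics/both.png

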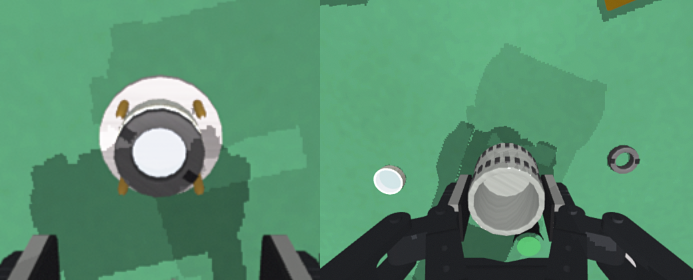

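Left: the ring sits on the stack between the pins. Right: the barrel is held upright. I check the ring's height numerically and place the barrel.

```bash
python3 - <<'E'
from h import *
D=np.load("w10.npz"); W,d,p=D["W"],D["d"],D["p"]
m=(d>0)&(np.hypot(W[...,0]-609,W[...,1]-195.5)<32)&(p.max(-1)<140)&(W[...,2]>44)
Q=W[m]; c,R=cv2.minEnclosingCircle(Q[:,:2].astype(np.float32)); print("ring",len(Q),c,R,np.percentile(Q[:,2],[5,50,95]))
x,y=449.5,-345.8
h,dz=place(x,y,201)
if h and abs(dz)<3:
    release(x,y,up=340); p,d,W=look("w12"); find("barrel",p,d,W,1); find("dish",p,d,W,1)
print(sensors.read_clock())
E
```

```text
ring 13693 (609.0439453125, 195.48049926757812) 31.99314308166504 [ 47.92752468 234.02657844 242.86837838]
place hit True z-zt 0.9077236903144978 [ 449.51180263 -345.82036078  201.90772369]
dish 0.62 [285. 186.  80.  80.] ztop 10.9 c [ 448.4 -345.7] R 35.9 rgb [203. 199. 202.]
35.45
```

View pics/w12.png

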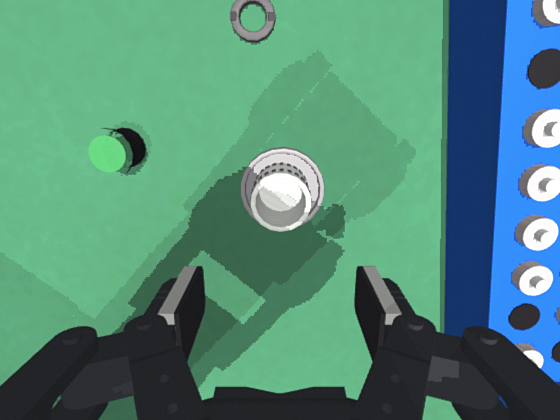

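The barrel stands in the dish, its rim at (280,203) and the dish at (282,189). The ring mask took in the gripper, so I check both tops again with a height window before handing in.

```bash
python3 - <<'E'
from h import *
def chk(f,x,y,lo,hi,dark):
    D=np.load(f); W,d,p=D["W"],D["d"],D["p"]
    m=(d>0)&(np.hypot(W[...,0]-x,W[...,1]-y)<31)&(W[...,2]>lo)&(W[...,2]<hi)
    if dark: m&=(p.max(-1)<150)&(np.ptp(p.astype(int),axis=-1)<25)
    Q=W[m]; c,R=cv2.minEnclosingCircle(Q[:,:2].astype(np.float32)); 
    A=np.c_[Q[:,:2]-c,np.ones(len(Q))]; k=np.linalg.lstsq(A,Q[:,2],rcond=None)[0]; print(f,len(Q),c,R,"z",np.median(Q[:,2]),"tilt",k[:2])
    return
chk("w10.npz",609,195.5,44,54,True); chk("w12.npz",449,-346,45,56,False)
E
```

```text
w10.npz 2260 (608.2006225585938, 196.13267517089844) 24.950082778930664 z 48.37142289078545 tilt [-9.55597382e-04  5.35016242e-05]
w12.npz 1007 (448.930908203125, -344.2591857910156) 22.959888458251953 z 49.235922850029056 tilt [0.00685792 0.00090602]
```

Ring top is at 48 mm and flat, about 1 mm off the nest axis. Barrel rim is at 49 mm, upright, about 1.5 mm off the dish centre.

```bash
python3 -c "
from h import *
print(arm.close_job(), sensors.read_clock())"
```

```text
the job is handed in; nothing more can be done
the job is handed in; nothing more can be done
```

The job is handed in, result not reported back: camera checks show the large spacer, lens and ring (slots up) stacked in the nest and the barrel upright in the dish, all released; no small part was handled, and the clock read about 35 s before hand-in.

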